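Clamp the glass tube, then ease the thumbscrew off a quarter turn and hold it

TASK

Take the tall glass tube from the rack with a light grip, stand it all the way down in the pocket of the tube clamp and let go of it. Then turn the clamp's thumbscrew clockwise until it seats against its stop, back it off a quarter turn so that the glass is free, and keep hold of the thumbscrew there: finish with it in your grip. Leave everything else where it is.

Things in the scene. Friction and masses are not known exactly. Their poses are not given: they have to be found in the camera images.
- tube: the tall capped tube: clear glass, 28 mm diameter, flat foot, 118 mm tall; the top 16 mm is a white cap, 32 mm wide; about 70 g. Stands upright in one of the rack's holes, the only tall tube there. Origin at the centre of its underside, z up along it. Fragile: finger force on it (both pads summed) must stay below 120 N, so squeeze with at most 40 N.
- rack: blue plastic block 75 x 170 x 45 mm (x, y, z) fixed to the table, with three 31 mm holes in a row along its y axis, 55 mm apart, the middle one at its centre; their floors are 10 mm above the table. Origin under its centre. Tubes of one kind or the other stand in all three.
- clamp: the tube clamp, fixed: dark steel base 100 x 200 x 12 mm (x, y, z), origin under its centre. At its -y end aluminium walls, tops 55 mm above the table, form the pocket; at y = +45 mm an aluminium post 50 mm high carries the upright thumbscrew. A steel sliding jaw (top 49 mm high) closes the pocket from the screw's side.
- pocket (a point): centre of the pocket's floor, 12 mm above the table, at y = -45 mm in the clamp's frame. The pocket is 34 mm wide along the clamp's x; along y it runs from a wall 17 mm away on the -y side to the sliding jaw on the +y side, 13 mm away when the screw is seated and 2.4 mm farther per radian short of that (18 to 22 mm at the start).
- thumbscrew (a joint): turn of the thumbscrew in rad: grows clockwise seen from above, driving the screw down (1.5 mm per rad) and the jaw in. Its collar meets the post and stops hard at 5.0: seated. It starts at 1.4 to 2.9 and stays where it is left; about 0.06 N m turns it.
- wing: the thumbscrew's upright steel wing, the part to pinch: a plate 42 mm long (its x), 10 mm thick (its y), 36 mm tall, above a round collar 38 mm wide, 6 mm thick. Origin on the screw's axis at the wing's lower edge, 56 mm above the table when seated, 1.5 mm higher per rad short of that. Turns with the screw (at joint 0 its x lies along the clamp's x).
- short_a: a short capped glass tube in the rack, 75 mm tall; origin at the centre of its underside; leave alone
- short_b: the other short capped tube, the same; leave alone
- adapter: blue plastic tube adapter block, 70 x 90 x 100 mm with a 130 mm tall black strap; origin under its centre; leave alone
- bucket: empty aluminium centrifuge bucket with a cross bar, 90 x 120 x 70 mm; origin under its centre; leave alone
- jar: amber jar, 64 mm wide, 90 mm tall; origin under its centre; leave alone
- beaker: clear beaker, 66 mm wide, 75 mm tall; origin under its centre; leave alone
- weight: small brass weight, 36 mm wide, 43 mm tall; origin under its centre; leave alone
Mind the look-alikes: they are no part of the job. Leave any red look-alike of the tube alone.

How it is judged (in metres and radians):
On the way, in this order (a step that is already met when the one before it is completed fails the run):
1. the tall tube stands upright on the pocket's floor, let go of (horizontal distance between tube and pocket below 0.009 m and z of tube in the frame of pocket below 0.006 m and angle between tube's own z axis and vertical below 0.15 rad and contact force between the fingers and tube below 0.1 N), for 0.2 s.
2. the thumbscrew is turned home on its stop, the tube still in the pocket (horizontal distance between tube and pocket below 0.009 m and z of tube in the frame of pocket below 0.006 m and angle between tube's own z axis and vertical below 0.15 rad and value of joint thumbscrew above 4.92 rad), for 0.1 s.
3. the thumbscrew is backed off a quarter turn and held (value of joint thumbscrew between 3.08 and 3.78 rad and contact force between the fingers and wing above 3 N and contact force between the fingers and tube below 0.1 N), for 0.2 s.
At the end, for the whole second after the job is handed in: Tube upright (0.15 rad) on the pocket floor (6 mm), within 9 mm of the pocket centre, not touched by the fingers; thumbscrew, once seated (above 4.92), now 1.57 rad (give or take 0.35) back from its stop of 5.0, at rest, fingers gripping its wing with over 3 N (all of step 3 and horizontal distance between tube and pocket below 0.009 m and z of tube in the frame of pocket below 0.006 m and angle between tube's own z axis and vertical below 0.15 rad and velocity of joint thumbscrew between -0.1 and 0.1 rad/s); the arm keeps its last pose, push and grip.
It fails at once if the glass tube is gripped too hard (over 120 N on it from both fingers) (contact force between the fingers and tube above 120 N).
It fails at once if the glass tube is tipped over (angle between tube's own z axis and vertical above 0.7 rad).
It fails at once if a bystander is moved by more than 30 mm (distance of any of short_a, short_b, adapter, bucket, jar, beaker, weight from where it was at the start of the episode above 0.03 m).
It also fails if it takes over 64 s, if anything falls off the work surface, if the arm or the gripper's body presses on something with over 40 N, if the wrist force passes 120 N, or if a joint passes its speed limit or range.

ROBOT

A 6-joint arm with a two-finger parallel gripper is mounted at the origin on the work surface. World frame = base frame: x ahead of the robot, y to its left, z up, the work surface at z = 0. Lengths are in mm, angles in rad, forces in N, time in s.
With the tool pointing down it reaches from about 325 to 775 mm from the base axis. Payload 5.5 kg.
Tool frame: the origin (TCP) lies at the very end of the fingers, on their centre line; the grasp point (between the pads) lies 19 mm behind it; z points along the fingers, y is the line along which they close (so a half turn about z gives the same grasp; the last joint's range is limited). The gripper opens to 88 mm and grips with 3 to 60 N. Pads are 20 mm wide; open, the fingers measure 115 mm over their backs; the gripper's body (75 mm by 178 mm) begins 61 mm behind the grasp point.
Start: joints at [1.118, 0.091, 1.231, -0, 1.82, -0.057], TCP at [231.333, 553.626, 222.631] pointing down, gripper open.
Joint ranges: [-2.87, 2.87], [-0.86, 2.18], [0.17, 2.46], [-1.51, 4.65], [0.06, 2.69], [-2.65, 2.65]. Speed limits (rad/s): [2.57, 2.57, 3.01, 3.14, 3.14, 3.14].

INTERFACE

Orientations are given as [roll, pitch, yaw] about the fixed x, y, z axes, in that order (R = Rz(yaw) Ry(pitch) Rx(roll)).
In Python, from plant import r gives the robot as it stands. The module is installed in compiled form; this text tells all that it offers.
- The arm moves only by the tool servo_tool, never from a script. Its argument "moves" is a list of rows, each an object with "grip": the opening, from 0 (shut) to 1 (fully open); "linear": the shift along the tool's x, y, z in cm, a list of three; "dr": the turn, a rotation vector about the tool's x, y, z in degrees, a list of three. In form: [{"grip": grip, "linear": [x, y, z], "dr": [wx, wy, wz]}, ...]. A call has exactly 8 rows; each row shifts and turns the commanded pose from where the row before left it, along the tool's axes as they then stand; what a row does not reach is not made up. A row lasts 1/10 s, in which the tool goes at most 50 mm and 8.59 degrees, less where a joint would pass 70% of its speed; a pose out of reach is approached as far as the arm can. A call with a gripper value outside its range is refused whole. The fingers move at their own pace and stop on an object; "newtons" is the grip in N (left out, the last holds). Time passes only in rows, so rows that do not move let the fingers close, or fill a call up. It gives the time, the measured TCP pose, the force, the opening and the grip force at its end, in the units of the state.
- r.get_state(): the state, without advancing time (a new reading comes with each control period).
- r.read_camera(name): name is "side" or "top" or "wrist"; returns a dict with "image" (420x560x3 uint8, blue, green, red), "z_map" (420x560 float32, mm along the optical axis (not along the pixel's ray), 0 where there is no reading), "mtx" (3x3 intrinsics, pixels), "k1" (the pictures are not rectified: a ray, as slopes to the right and down, at radius r is drawn at 1 + k1 r^2 times it, then the intrinsics apply), "view" (4x4, takes a point from world to camera coordinates). Camera axes: x right, y up, looking along -z (the intrinsics and any distortion apply to the point x, -y, -z); pixel columns grow to the right and rows downward; lengths in mm; the calibration is good to about 2 mm. A picture is of the moment at which its call begins.
- r.finish_job(): hands the job in; it is judged then, once.
Trained networks look in a picture, given as the dict that the camera call returned (one of the last four; its "shot" number tells which), for a name from the list of things; names that differ only in an ending like _2 or _b are one class to them, and where a whole thing is asked for, a point or a joint stands for the part that bears it (a point fixed in the world has none). Each returns a list of dicts, best first, with "score" (0 to 1); they miss things now and then, are a little off and sometimes report something else, mostly with a low value. They report only what shows in the picture. A call takes as long as a camera call. They do not tell look-alikes from the thing itself.
- r.silhouettes(target, picture): "pixels" (420x560 bool, what is visible of it).
- r.landmark_of(target, picture): "point" ([x, y, z] in mm, in world coordinates, good to about 4 mm: a listed point, or the origin of a listed thing).
The state is a dict: "clock": time; "q": joint angles; "joint_velocities": joint speeds; "tau": joint torques, N m; "position": TCP position; "orientation": TCP orientation; "wrist_force": force on the tool from outside, world axes, zero at the start; "moment": the same for the moment, N m; "width": finger opening in mm; "grasp_force": force on a finger pad.
Only numpy, scipy, OpenCV 4.12 (cv2) and the standard library are available. Lean on these libraries where they do the work, as an engineer would, in place of code of your own. Each camera call takes 0.05 s, during which the arm holds its last target. There are 200 camera calls.

## Working session

There is one attempt and no reset: what is moved stays moved. The work goes in short steps, Python scripts to look and compute and a tool call to move; the robot and the scene stay as the last step left them, time stands still between calls to the robot, and variables do not carry over. Pictures are saved under pics/ and viewed, at most 10 in all, crops included, and the job is handed in when it is done.

Besides the shell and the picture viewer there is one more tool, called after "Emit:" by a JSON object that holds its "fn" and its "kwargs". servo_tool: Moves the arm, as the interface text tells. Its arguments: {"type":"object","properties":{"moves":{"type":"array","items":{"type":"object","properties":{"grip":{"type":"number"},"linear":{"type":"array","items":{"type":"number"}},"dr":{"type":"array","items":{"type":"number"}}}}},"newtons":{"type":"number"}},"required":["moves"]}

```bash
mkdir -p pics; cat > h.py <<'E'
import numpy as np, cv2
from plant import r
def proj(c,P):
    P=np.atleast_2d(P); p=(c["view"]@np.c_[P,np.ones(len(P))].T).T
    x=p[:,0]/-p[:,2]; y=-p[:,1]/-p[:,2]; f=1+c["k1"]*(x*x+y*y)
    return np.c_[c["mtx"][0,0]*x*f+c["mtx"][0,2], c["mtx"][1,1]*y*f+c["mtx"][1,2]]
def ray(c,uv):
    d=np.array([[[ (uv[0]), uv[1] ]]],float)
    s=cv2.undistortPoints(d,c["mtx"],np.array([c["k1"],0,0,0.]))[0,0]
    V=np.linalg.inv(c["view"]); return V[:3,3], V[:3,:3]@np.array([s[0],-s[1],-1.])
def tri(L):
    A=np.zeros((3,3));b=np.zeros(3)
    for c,uv in L:
        o,d=ray(c,uv); d=d/np.linalg.norm(d); M=np.eye(3)-np.outer(d,d); A+=M;b+=M@o
    return np.linalg.solve(A,b)
def atz(c,uv,z):
    o,d=ray(c,uv); return o+d*(z-o[2])/d[2]
def cloud(c):
    h,w=c["z_map"].shape; u,v=np.meshgrid(np.arange(w),np.arange(h))
    s=cv2.undistortPoints(np.c_[u.ravel(),v.ravel()].astype(float)[:,None],c["mtx"],np.array([c["k1"],0,0,0.]))[:,0]
    z=c["z_map"].ravel(); P=np.c_[s[:,0]*z,-s[:,1]*z,-z,np.ones(len(z))]
    return (np.linalg.inv(c["view"])@P.T).T[:,:3].reshape(h,w,3)
E
python3 - <<'E'
from h import *
print(r.get_state())
for n in ["top","side","wrist"]:
    c=r.read_camera(n); cv2.imwrite(f"pics/{n}0.png",c["image"]); 
    print(n,np.linalg.inv(c["view"])[:3].round(2).tolist(),c["mtx"][0,0],c["k1"])
    for t in ["tube","rack","clamp","pocket","wing","short_a","jar","adapter","bucket","beaker","weight"]:
        L=r.landmark_of(t,c); print(t,[(np.round(d["point"]).tolist(),round(d["score"],2),proj(c,d["point"])[0].round().tolist()) for d in L[:4]])
E
```

```text
{'clock': 0.0, 'q': array([ 1.11830146e+00,  9.18596746e-02,  1.23184340e+00,  8.10164482e-06,
        1.81979520e+00, -5.66963387e-02]), 'joint_velocities': array([ 6.19134766e-05, -1.10990745e-03,  2.50039999e-04,  1.64430800e-03,
       -2.39610563e-03,  6.56683218e-04]), 'tau': array([-1.49434968e-04, -4.46437240e+01, -4.06458557e+01,  6.97525498e-02,
        2.89702357e-02, -1.19005658e-04]), 'position': array([231.19941649, 553.35804594, 221.53037762]), 'orientation': array([-3.13969054e+00, -1.15826956e-04,  2.74579600e+00]), 'wrist_force': array([-0.24770311,  0.29129418, -0.35053702]), 'moment': array([ 0.04372229, -0.00527779,  0.01965227]), 'grasp_force': 0.0, 'width': 87.70945108057339}
top [[0.01, 0.99, -0.16, 393.53], [-1.0, 0.01, 0.0, -64.07], [0.0, 0.16, 0.99, 1089.02]] 389.59109547123467 -0.0975456843160312
tube [([644.0, 265.0, -0.0], 0.81, [161.0, 182.0]), ([551.0, 227.0, 6.0], 0.63, [172.0, 214.0])]
rack [([537.0, 181.0, -2.0], 0.74, [188.0, 219.0])]
clamp [([523.0, -147.0, -2.0], 0.95, [304.0, 225.0])]
pocket [([527.0, -189.0, 11.0], 0.8, [320.0, 224.0])]
wing [(
[... 1120 characters left out ...]
 ([528.0, -193.0, 14.0], 0.64, [308.0, 279.0])]
wing [([517.0, -100.0, 61.0], 0.7, [271.0, 242.0])]
short_a [([538.0, 175.0, 7.0], 0.54, [198.0, 189.0]), ([525.0, 123.0, 8.0], 0.54, [207.0, 202.0])]
jar [([780.0, -224.0, -1.0], 0.83, [392.0, 223.0])]
adapter [([733.0, 277.0, -2.0], 0.58, [231.0, 138.0])]
bucket [([760.0, 26.0, 2.0], 0.92, [305.0, 174.0]), ([781.0, -223.0, 4.0], 0.36, [393.0, 221.0])]
beaker []
weight [([373.0, 12.0, -3.0], 0.55, [184.0, 271.0])]
wrist [[0.39, -0.89, -0.24, 167.44], [0.92, 0.37, 0.1, 580.36], [-0.0, -0.26, 0.97, 385.1]] 343.7401504837927 -0.048436175697965836
tube []
rack []
clamp []
pocket []
wing []
short_a []
jar []
adapter []
bucket []
beaker []
weight []
```

```bash
python3 - <<'E'
import cv2
s=cv2.imread("pics/side0.png")[110:310,150:350]; t=cv2.imread("pics/top0.png")[150:260,140:340]
s=cv2.resize(s,(400,400),interpolation=2);t=cv2.resize(t,(400,220),interpolation=2)
import numpy as np
b=np.zeros((400,800,3),np.uint8); b[:,:400]=s; b[:220,400:]=t
cv2.imwrite("pics/crop1.png",b)
E
```

```text
(no output)
```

View pics/crop1.png

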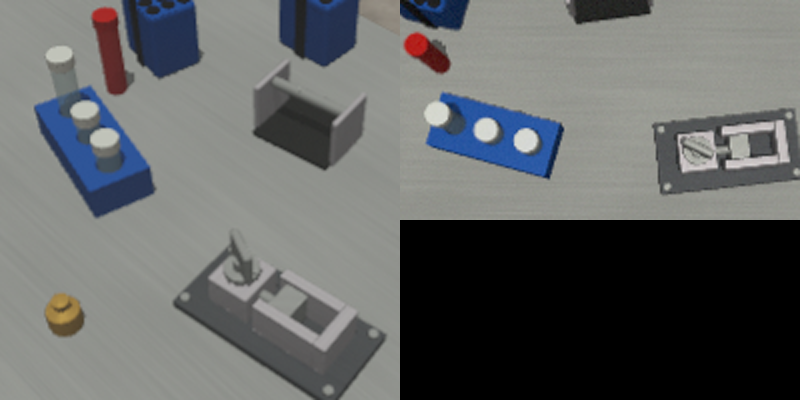

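```bash
cat > m.py <<'E'
from h import *
def capfit(C,x,y,z0,z1,R=25):
    m=(np.hypot(C[...,0]-x,C[...,1]-y)<R)&(C[...,2]>z0)&(C[...,2]<z1); P=C[m]
    return P
def region(C,x,y,R,z0,z1):
    return (np.hypot(C[...,0]-x,C[...,1]-y)<R)&(C[...,2]>z0)&(C[...,2]<z1)
E
python3 - <<'E'
from m import *
ca={}
for n in ["top","side"]:
    c=r.read_camera(n); C=cloud(c); ca[n]=(c,C)
    V=np.linalg.inv(c["view"])[:3,3]
    P=C[region(C,553,229,40,112,140)]; print(n,"cap",len(P),P.mean(0).round(1),P.min(0).round(1),P.max(0).round(1), np.median(P[:,2]))
    for x,y in [(538,176),(525,122)]:
        P=C[region(C,x,y,25,78,95)]; print(" short",len(P),P.mean(0).round(1),np.median(P[:,2]))
    P=C[region(C,518,-102,30,66,110)]; print(" wing",len(P),P.mean(0).round(1),P.min(0).round(1),P.max(0).round(1))
    Q=P[P[:,2]>np.percentile(P[:,2],97)-8]; u,s,v=np.linalg.svd(Q[:,:2]-Q[:,:2].mean(0)); print("  wing top",Q.mean(0).round(1),"dir",np.degrees(np.arctan2(v[0,1],v[0,0])),s)
    m=region(C,523,-146,130,8,70); P=C[m][:,:2]; 
    b=cv2.minAreaRect(P.astype(np.float32)); print(" clamp rect",b)
    m=region(C,537,177,110,38,52); print(" rack rect",cv2.minAreaRect(C[m][:,:2].astype(np.float32)), np.median(C[m][:,2]))
    S=r.silhouettes("wing",c); print(" sil",[(d["score"],d["pixels"].sum()) for d in S[:2]])
    m=region(C,523,-146,130,50,58); print(" walls rect",cv2.minAreaRect(C[m][:,:2].astype(np.float32)),m.sum(),np.median(C[m][:,2]))
    print(" pocket z", [ (C[int(v),int(u)]).round(1).tolist() for u,v in proj(c,[[527,-190,12]])])
c,C=ca["top"]; z=C[210:240,270:345,2]; print(z[::2,::2].round().astype(int).tolist().__str__().replace("],","],\n"))
E
```

```text
top cap 148 [551.1 229.1 126.7] [536.6 214.6 112.7] [567.7 246.6 132.7] 127.74179190437053
 short 109 [538.2 176.4  84.8] 84.8456883171284
 short 119 [525.  124.   84.8] 84.97380979612296
 wing 88 [ 516.2 -100.3   90.1] [ 506.2 -119.1   66.1] [528.2 -80.8  99.1]
  wing top [ 517.4 -100.7   95.3] dir 66.04360582251414 [93.65474136 23.18329548]
 clamp rect ((523.4224853515625, -145.74264526367188), (100.36359405517578, 200.33631896972656), 7.128227710723877)
 rack rect ((538.7138671875, 177.93582153320312), (171.7060089111328, 75.9684066772461), 75.61026763916016) 45.08141564488972
 sil []
 walls rect ((523.7805786132812, -148.87841796875), (57.874916076660156, 146.06394958496094), 6.989239692687988) 505 53.59783913247338
 pocket z [[529.0, -187.7, 12.0]]
side cap 159 [548.7 226.1 123.3] [534.8 214.1 112.1] [567.2 246.2 129.5] 125.3080111745769
 short 124 [536.5 175.7  83.3] 83.50708497388234
 short 130 [522.8 123.1  83.3] 83.70814551375071
 wing 182 [ 512.1 -103.8   86. ] [ 503.7 -120.5   66.2] [527.  -80.9  97. ]
  wing top [ 514.4 -101.6   94. ] dir -115.48353507301576 [123.78784429
[... 2038 characters left out ...]
 48, 13, 17, 57, 55, 58, 55, 57, 55, 53, 54, 54, 59, 54, 53, 53, 55, 56, 52, 10, 1089, 8, 0, -2],
 [13, 11, 11, 14, 10, 49, 50, 49, 49, 51, 51, 52, 50, 49, 49, 12, 41, 53, 55, 55, 55, 57, 57, 54, 56, 54, 50, 45, 36, 26, 25, 18, 12, 11, 13, 11, -3, -3],
 [10, 10, 15, 12, 9, 48, 47, 47, 49, 48, 48, 51, 42, 45, 39, 10, 36, 52, 43, 38, 36, 21, 16, 18, 14, 10, 12, 9, 11, 13, 13, 13, 15, 8, 16, 11, -1, 2],
 [12, 11, 10, 10, 9, 26, 33, 23, 19, 12, 15, 13, 10, 10, 11, 12, 13, 12, 8, 14, 11, 12, 8, 8, 15, 11, 11, 12, 13, 13, 14, 12, 13, 13, 15, 15, 3, 2],
 [11, 9, 14, 11, 10, 12, 12, 15, 14, 15, 12, 12, 13, 14, 9, 10, 14, 12, 15, 13, 9, 12, 14, 12, 14, 13, 13, 13, 8, 14, 13, 10, 9, 9, 13, 13, -3, 4]]
```

The white-capped tall tube in the rack's far hole (side px ~(180,147)) fits the description. The one at side px ~(203,135) is red and stands outside the rack, so it is the look-alike and stays put. The crop confirms this. The thumbscrew wing is at side px ~(269,236) and the pocket at ~(308,279).

Emit:
{"fn": "servo_tool", "kwargs": {"moves": [{"grip":1,"linear":[-3.5,-1.45,0.6],"dr":[0,0,0]},{"grip":1,"linear":[-3.5,-1.45,0.6],"dr":[0,0,0]},{"grip":1,"linear":[-3.5,-1.45,0.6],"dr":[0,0,0]},{"grip":1,"linear":[-3.5,-1.45,0.6],"dr":[0,0,0]},{"grip":1,"linear":[-3.5,-1.45,0.6],"dr":[0,0,0]},{"grip":1,"linear":[-3.5,-1.45,0.6],"dr":[0,0,0]},{"grip":1,"linear":[-3.5,-1.45,0.6],"dr":[0,0,0]},{"grip":1,"linear":[-3.5,-1.45,0.6],"dr":[0,0,0]}], "newtons": 25}}

```text
clock: 2.8
position: [445.9, 337.4, 174.5]
orientation: [3.141, 0.0, 2.746]
wrist_force: [0.5, 0.0, 0.5]
width: 87.8
grasp_force: 0.0
```

Emit:
{"fn": "servo_tool", "kwargs": {"moves": [{"grip":1,"linear":[-3.5,-1.45,0.6],"dr":[0,0,0]},{"grip":1,"linear":[-3.5,-1.45,0.6],"dr":[0,0,0]},{"grip":1,"linear":[-3.5,-1.45,0.6],"dr":[0,0,0]},{"grip":1,"linear":[-3.5,-1.45,0.6],"dr":[0,0,0]},{"grip":1,"linear":[0,0,0],"dr":[0,0,8.1]},{"grip":1,"linear":[0,0,0],"dr":[0,0,8.1]},{"grip":1,"linear":[0,0,0],"dr":[0,0,8.1]},{"grip":1,"linear":[0,0,0],"dr":[0,0,8.1]}]}}

```text
clock: 3.6
position: [551.9, 231.0, 150.6]
orientation: [-3.141, -0.0, 2.174]
wrist_force: [-0.5, 0.4, -0.4]
width: 87.7
grasp_force: 0.0
```

Emit:
{"fn": "servo_tool", "kwargs": {"moves": [{"grip":1,"linear":[0,0,0],"dr":[0,0,8.1]},{"grip":1,"linear":[0,0,0],"dr":[0,0,8.1]},{"grip":1,"linear":[0,0,0],"dr":[0,0,8.1]},{"grip":1,"linear":[0,0,0],"dr":[0,0,8.1]},{"grip":1,"linear":[0,0,0],"dr":[0,0,8.1]},{"grip":1,"linear":[0,0,0],"dr":[0,0,8.1]},{"grip":1,"linear":[0,0,0],"dr":[0,0,0]},{"grip":1,"linear":[0,0,0],"dr":[0,0,0]}]}}

```text
clock: 4.4
position: [551.8, 231.1, 150.6]
orientation: [-3.142, 0.0, 1.336]
wrist_force: [0.1, 0.5, -0.1]
width: 87.8
grasp_force: 0.0
```

```bash
python3 - <<'E'
from m import *
c=r.read_camera("wrist"); C=cloud(c); cv2.imwrite("pics/w1.png",c["image"])
s=r.get_state(); print(s["position"].round(1),np.degrees(s["orientation"]).round(1))
m=region(C,552,230,40,122,135); P=C[m]; print(len(P))
if len(P): print(P.mean(0).round(1),np.median(P[:,2]),cv2.minEnclosingCircle(P[:,:2].astype(np.float32)))
print(proj(c,[552,230,128]))
for x,y in [(538,177),(525,123)]:
    m=region(C,x,y,30,80,92); P=C[m]; print(len(P)); 
    if len(P): print(P.mean(0).round(1),cv2.minEnclosingCircle(P[:,:2].astype(np.float32)))
E
```

```text
[551.8 231.1 150.6] [-180.     0.    76.5]
2346
[552.1 231.4 128.2] 128.40942451010244 ((551.9169921875, 230.3614501953125), 16.072710037231445)
[[277.8336331  244.91779376]]
1255
[539.  179.6  85.2] ((538.1395874023438, 176.87229919433594), 16.182598114013672)
1018
[524.8 123.4  85.4] ((524.7515869140625, 123.42019653320312), 16.164304733276367)
```

View pics/w1.png

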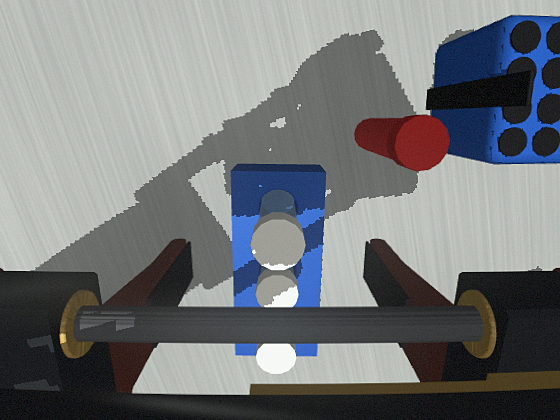

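The wrist view shows the white cap at px (278,243), midway between the open fingers and in the rack row. The red tube at (415,140) is off to the side. The cap's centre and height (128 mm) match the other views, so I'll descend and grip.

Emit:
{"fn": "servo_tool", "kwargs": {"moves": [{"grip":1,"linear":[-0.07,0,1.2],"dr":[0,0,0]},{"grip":1,"linear":[0,0,1.2],"dr":[0,0,0]},{"grip":1,"linear":[0,0,1.2],"dr":[0,0,0]},{"grip":1,"linear":[0,0,1.2],"dr":[0,0,0]},{"grip":1,"linear":[0,0,1.2],"dr":[0,0,0]},{"grip":1,"linear":[0,0,1.2],"dr":[0,0,0]},{"grip":1,"linear":[0,0,0.9],"dr":[0,0,0]},{"grip":1,"linear":[0,0,0],"dr":[0,0,0]}]}}

```text
clock: 5.25
position: [550.7, 230.1, 67.5]
orientation: [-3.139, 0.002, 1.332]
wrist_force: [0.8, 0.2, -0.1]
width: 87.8
grasp_force: 0.0
```

Emit:
{"fn": "servo_tool", "kwargs": {"moves": [{"grip":0.6,"linear":[0,0,0],"dr":[0,0,0]},{"grip":0.5,"linear":[0,0,0],"dr":[0,0,0]},{"grip":0.4,"linear":[0,0,0],"dr":[0,0,0]},{"grip":0.35,"linear":[0,0,0],"dr":[0,0,0]},{"grip":0.25,"linear":[0,0,0],"dr":[0,0,0]},{"grip":0.2,"linear":[0,0,0],"dr":[0,0,0]},{"grip":0.2,"linear":[0,0,0],"dr":[0,0,0]},{"grip":0.2,"linear":[0,0,0],"dr":[0,0,0]}], "newtons": 20}}

```text
clock: 6.05
position: [551.6, 230.5, 69.6]
orientation: [-3.142, -0.0, 1.332]
wrist_force: [0.1, 0.4, 0.9]
width: 31.5
grasp_force: 20.0
```

Emit:
{"fn": "servo_tool", "kwargs": {"moves": [{"grip":0.2,"linear":[0,0,0],"dr":[0,0,0]},{"grip":0.2,"linear":[0,0,0],"dr":[0,0,0]},{"grip":0.2,"linear":[0,0,-0.2],"dr":[0,0,0]},{"grip":0.2,"linear":[0,0,-0.4],"dr":[0,0,0]},{"grip":0.2,"linear":[0,0,-0.8],"dr":[0,0,0]},{"grip":0.2,"linear":[0,0,-0.8],"dr":[0,0,0]},{"grip":0.2,"linear":[0,0,0],"dr":[0,0,0]},{"grip":0.2,"linear":[0,0,0],"dr":[0,0,0]}]}}

```text
clock: 6.85
position: [551.9, 230.6, 92.3]
orientation: [3.141, -0.001, 1.332]
wrist_force: [-0.9, -0.6, -0.4]
width: 31.3
grasp_force: 20.0
```

```bash
python3 - <<'E'
from m import *
c=r.read_camera("side"); C=cloud(c); cv2.imwrite("pics/s2.png",cv2.resize(c["image"][80:230,100:300],(800,600),interpolation=2))
s=r.get_state(); print(s["position"].round(1),s["width"],s["grasp_force"],s["wrist_force"])
c=r.read_camera("wrist"); C=cloud(c)
P=C[region(C,552,230,40,138,160)]; print(len(P),P.mean(0).round(1),np.median(P[:,2]),cv2.minEnclosingCircle(P[:,:2].astype(np.float32)))
E
```

```text
[551.7 230.5  91.7] 31.261453977732028 20.000011324882507 [-0.2643371   0.30902514 -0.50412101]
5008 [553.3 235.8 148.2] 149.96183688369462 ((553.703857421875, 237.3789520263672), 25.66446876525879)
```

View pics/s2.png

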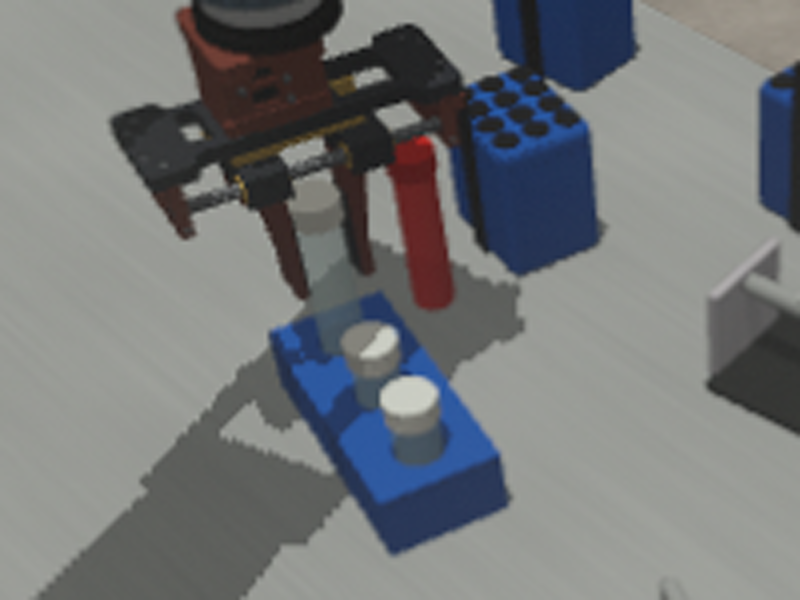

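The side view (enlarged) shows the tall tube held upright between the fingers at crop px ~(320,200), its foot still in the rack's far hole. The short tubes haven't moved. Next: lift and carry.

Emit:
{"fn": "servo_tool", "kwargs": {"moves": [{"grip":0.2,"linear":[0,0,-0.5],"dr":[0,0,0]},{"grip":0.2,"linear":[0,0,-1.1],"dr":[0,0,0]},{"grip":0.2,"linear":[0,0,-1.3],"dr":[0,0,0]},{"grip":0.2,"linear":[0,0,-1.4],"dr":[0,0,0]},{"grip":0.2,"linear":[0,0,-1.4],"dr":[0,0,0]},{"grip":0.2,"linear":[0,0,-1.3],"dr":[0,0,0]},{"grip":0.2,"linear":[0,0,-1.0],"dr":[0,0,0]},{"grip":0.2,"linear":[0,0,-0.5],"dr":[0,0,0]}]}}

```text
clock: 7.75
position: [552.0, 230.6, 178.4]
orientation: [3.14, -0.001, 1.332]
wrist_force: [0.5, -0.1, -1.2]
width: 31.5
grasp_force: 20.0
```

Emit:
{"fn": "servo_tool", "kwargs": {"moves": [{"grip":0.2,"linear":[-1,0.19,0],"dr":[0,0,0]},{"grip":0.2,"linear":[-2,0.37,0],"dr":[0,0,0]},{"grip":0.2,"linear":[-2.7,0.5,0],"dr":[0,0,0]},{"grip":0.2,"linear":[-3,0.56,0],"dr":[0,0,0]},{"grip":0.2,"linear":[-3,0.56,0],"dr":[0,0,0]},{"grip":0.2,"linear":[-3,0.56,0],"dr":[0,0,0]},{"grip":0.2,"linear":[-3,0.56,0],"dr":[0,0,0]},{"grip":0.2,"linear":[-3,0.56,0],"dr":[0,0,0]}]}}

```text
clock: 8.55
position: [539.3, 18.4, 175.7]
orientation: [-3.14, 0.001, 1.332]
wrist_force: [0.4, 0.3, -0.3]
width: 31.3
grasp_force: 20.0
```

Emit:
{"fn": "servo_tool", "kwargs": {"moves": [{"grip":0.2,"linear":[-3,0.56,0],"dr":[0,0,0]},{"grip":0.2,"linear":[-3,0.56,0],"dr":[0,0,0]},{"grip":0.2,"linear":[-3,0.56,0],"dr":[0,0,0]},{"grip":0.2,"linear":[-3,0.56,0],"dr":[0,0,0]},{"grip":0.2,"linear":[-3,0.56,0],"dr":[0,0,0]},{"grip":0.2,"linear":[-2.7,0.5,0],"dr":[0,0,0]},{"grip":0.2,"linear":[-2,0.37,0],"dr":[0,0,0]},{"grip":0.2,"linear":[-1,0.19,0],"dr":[0,0,0]}]}}

```text
clock: 9.35
position: [527.7, -192.0, 175.5]
orientation: [-3.14, 0.0, 1.33]
wrist_force: [0.9, -0.0, -1.3]
width: 31.6
grasp_force: 20.0
```

Emit:
{"fn": "servo_tool", "kwargs": {"moves": [{"grip":0.2,"linear":[0,0,0],"dr":[0,0,-3]},{"grip":0.2,"linear":[0,0,0],"dr":[0,0,-5]},{"grip":0.2,"linear":[0,0,0],"dr":[0,0,-6]},{"grip":0.2,"linear":[0,0,0],"dr":[0,0,-4]},{"grip":0.2,"linear":[0,0,0],"dr":[0,0,-2.7]},{"grip":0.2,"linear":[0,0,0],"dr":[0,0,0]},{"grip":0.2,"linear":[0,0,0],"dr":[0,0,0]},{"grip":0.2,"linear":[0,0,0],"dr":[0,0,0]}]}}

```text
clock: 10.15
position: [528.6, -189.9, 176.4]
orientation: [-3.141, -0.0, 1.693]
wrist_force: [-0.1, 0.3, 0.3]
width: 31.6
grasp_force: 20.0
```

```bash
python3 - <<'E'
from m import *
s=r.get_state(); print(s["position"].round(1),np.degrees(s["orientation"]).round(2),s["width"],s["grasp_force"])
for n in ["wrist","side","top"]:
    c=r.read_camera(n); C=cloud(c); cv2.imwrite(f"pics/{n}3.png",c["image"])
    p=s["position"]
    P=C[region(C,p[0],p[1],20,225,245)]; 
    if len(P): print(n,"cap",len(P),P.mean(0).round(1),cv2.minEnclosingCircle(P[:,:2].astype(np.float32)))
    m=region(C,523,-146,130,51,59); print(" walls",m.sum(),cv2.minAreaRect(C[m][:,:2].astype(np.float32)),np.median(C[m][:,2]))
    m=region(C,523,-146,130,8,59); print(" clamp",m.sum(),cv2.minAreaRect(C[m][:,:2].astype(np.float32)))
    for t in ["pocket","tube","clamp"]: print(t,[(np.round(d["point"]).tolist(),round(d["score"],2)) for d in r.landmark_of(t,c)[:2]])
E
```

```text
[ 528.6 -189.9  176.4] [-1.7998e+02 -1.0000e-02  9.6980e+01] 31.558497951139934 20.000000596046448
wrist cap 3773 [ 528.3 -186.2  233.8] ((528.630615234375, -189.84893798828125), 19.96837043762207)
 walls 4027 ((523.1696166992188, -149.32943725585938), (58.110382080078125, 145.48924255371094), 7.069876670837402) 54.931178298512634
 clamp 18832 ((522.6253662109375, -145.54818725585938), (100.686767578125, 199.0588836669922), 6.935269832611084)
pocket [([531.0, -189.0, 15.0], 0.89)]
tube [([527.0, -188.0, 118.0], 0.9), ([523.0, -147.0, -0.0], 0.24)]
clamp [([522.0, -147.0, -0.0], 0.8)]
side cap 9 [ 545.8 -190.3  242.2] ((545.921142578125, -190.05050659179688), 2.784759521484375)
 walls 703 ((522.0068969726562, -150.78594970703125), (59.685394287109375, 141.02255249023438), 7.0218353271484375) 53.69085250987223
 clamp 3894 ((520.5572509765625, -145.2935333251953), (103.48733520507812, 204.20761108398438), 7.734232425689697)
pocket [([527.0, -192.0, 12.0], 0.66)]
tube [([529.0, -194.0, 116.0], 0.68)]
clamp [([522.0, -145.0, -1.0], 0.65)]
 walls 175 ((522.2730102539062, -147.52093505859375), (57.78557205200195, 143.59463500976562), 9.204955101013184) 53.95553708674083
 clamp 1215 ((523.1820068359375, -144.98446655273438), (99.82572174072266, 198.93690490722656), 6.980940818786621)
pocket [([528.0, -191.0, 10.0], 0.86)]
tube [([645.0, 266.0, -1.0], 0.57)]
clamp [([526.0, -145.0, -2.0], 0.85)]
```

View pics/wrist3.png

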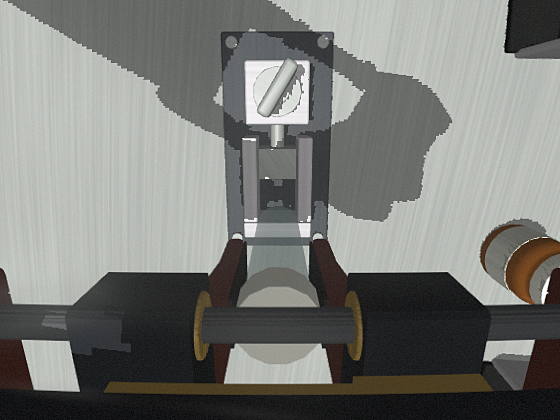

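The wrist view shows the tube over the pocket, cap at px (277,315), between the walls at x 250 and 303. The wing is at (278,88). The clamp fits at about (522.8, -145.6) with yaw 6.97°, which puts the pocket at (528.3, -190.3). The TCP is within 0.5 mm of that, so I'll lower.

Emit:
{"fn": "servo_tool", "kwargs": {"moves": [{"grip":0.2,"linear":[0,0,0.4],"dr":[0,0,0]},{"grip":0.2,"linear":[0,0,0.9],"dr":[0,0,0]},{"grip":0.2,"linear":[0,0,1.0],"dr":[0,0,0]},{"grip":0.2,"linear":[0,0,1.0],"dr":[0,0,0]},{"grip":0.2,"linear":[0,0,1.0],"dr":[0,0,0]},{"grip":0.2,"linear":[0,0,0.8],"dr":[0,0,0]},{"grip":0.2,"linear":[0,0,0.4],"dr":[0,0,0]},{"grip":0.2,"linear":[0,0,0.2],"dr":[0,0,0]}]}}

```text
clock: 11.55
position: [528.5, -190.0, 119.0]
orientation: [-3.141, -0.0, 1.693]
wrist_force: [0.1, 0.5, -0.4]
width: 31.2
grasp_force: 20.0
```

Emit:
{"fn": "servo_tool", "kwargs": {"moves": [{"grip":0.2,"linear":[0,0,0.3],"dr":[0,0,0]},{"grip":0.2,"linear":[0,0,0.5],"dr":[0,0,0]},{"grip":0.2,"linear":[0,0,0.7],"dr":[0,0,0]},{"grip":0.2,"linear":[0,0,0.7],"dr":[0,0,0]},{"grip":0.2,"linear":[0,0,0.6],"dr":[0,0,0]},{"grip":0.2,"linear":[0,0,0.4],"dr":[0,0,0]},{"grip":0.2,"linear":[0,0,0.2],"dr":[0,0,0]},{"grip":0.2,"linear":[0,0,0],"dr":[0,0,0]}]}}

```text
clock: 12.35
position: [528.6, -190.0, 85.2]
orientation: [-3.141, -0.0, 1.693]
wrist_force: [0.1, -0.1, -0.9]
width: 31.6
grasp_force: 20.0
```

Emit:
{"fn": "servo_tool", "kwargs": {"moves": [{"grip":0.2,"linear":[0,0,0.3],"dr":[0,0,0]},{"grip":0.2,"linear":[0,0,0.3],"dr":[0,0,0]},{"grip":0.2,"linear":[0,0,0.25],"dr":[0,0,0]},{"grip":0.2,"linear":[0,0,0.2],"dr":[0,0,0]},{"grip":0.2,"linear":[0,0,0.15],"dr":[0,0,0]},{"grip":0.2,"linear":[0,0,0.1],"dr":[0,0,0]},{"grip":0.2,"linear":[0,0,0],"dr":[0,0,0]},{"grip":0.2,"linear":[0,0,0],"dr":[0,0,0]}]}}

```text
clock: 13.15
position: [528.8, -190.0, 72.7]
orientation: [3.142, 0.0, 1.693]
wrist_force: [0.6, -0.8, 0.2]
width: 31.5
grasp_force: 20.0
```

```bash
python3 - <<'E'
from m import *
s=r.get_state(); print(s["position"].round(1),s["width"],s["wrist_force"].round(1))
for n in ["side","top"]:
    c=r.read_camera(n); print([(np.round(d["point"],1).tolist(),round(d["score"],2)) for d in r.landmark_of("tube",c)[:3]])
E
```

```text
[ 528.8 -190.    72.7] 31.467853928577906 [ 0.6 -0.8  0.2]
[([528.2, -189.1, 9.8], 0.68)]
[([642.1, 266.7, -0.6], 0.66)]
```

Emit:
{"fn": "servo_tool", "kwargs": {"moves": [{"grip":0.2,"linear":[0,0,0.03],"dr":[0,0,0]},{"grip":0.2,"linear":[0,0,0.03],"dr":[0,0,0]},{"grip":0.2,"linear":[0,0,0.03],"dr":[0,0,0]},{"grip":0.2,"linear":[0,0,0.03],"dr":[0,0,0]},{"grip":0.2,"linear":[0,0,0.02],"dr":[0,0,0]},{"grip":0.2,"linear":[0,0,0],"dr":[0,0,0]},{"grip":0.2,"linear":[0,0,0],"dr":[0,0,0]},{"grip":0.2,"linear":[0,0,0],"dr":[0,0,0]}]}}

```text
clock: 14.15
position: [528.8, -190.1, 71.6]
orientation: [3.141, 0.0, 1.693]
wrist_force: [0.1, 0.6, 3.0]
width: 31.4
grasp_force: 20.0
```

Contact: 3 N up at TCP z = 71.6, as predicted. I'll let go slowly, then rise.

Emit:
{"fn": "servo_tool", "kwargs": {"moves": [{"grip":0.4,"linear":[0,0,0],"dr":[0,0,0]},{"grip":0.45,"linear":[0,0,0],"dr":[0,0,0]},{"grip":0.6,"linear":[0,0,0],"dr":[0,0,0]},{"grip":0.8,"linear":[0,0,0],"dr":[0,0,0]},{"grip":0.9,"linear":[0,0,0],"dr":[0,0,0]},{"grip":0.9,"linear":[0,0,0],"dr":[0,0,0]},{"grip":0.9,"linear":[0,0,-0.5],"dr":[0,0,0]},{"grip":0.9,"linear":[0,0,-1],"dr":[0,0,0]}]}}

```text
clock: 14.95
position: [528.3, -189.9, 85.9]
orientation: [-3.14, -0.001, 1.693]
wrist_force: [-0.1, 0.2, 0.6]
width: 78.5
grasp_force: 0.0
```

Emit:
{"fn": "servo_tool", "kwargs": {"moves": [{"grip":0.9,"linear":[0,0,-1.5],"dr":[0,0,0]},{"grip":0.9,"linear":[0,0,-2],"dr":[0,0,0]},{"grip":0.9,"linear":[0,0,-2],"dr":[0,0,0]},{"grip":0.9,"linear":[0,0,-2],"dr":[0,0,0]},{"grip":0.9,"linear":[0,0,-1],"dr":[0,0,0]},{"grip":0.9,"linear":[0,0,0],"dr":[0,0,0]},{"grip":0.9,"linear":[0,0,0],"dr":[0,0,0]},{"grip":0.9,"linear":[0,0,0],"dr":[0,0,0]}]}}

```text
clock: 15.75
position: [528.3, -189.9, 169.9]
orientation: [-3.14, -0.001, 1.693]
wrist_force: [0.1, -0.7, -0.2]
width: 79.1
grasp_force: 0.0
```

```bash
python3 - <<'E'
from m import *
s=r.get_state(); print(s["position"].round(1),np.degrees(s["orientation"]).round(1),s["q"].round(2),s["width"])
for n in ["side","wrist"]:
    c=r.read_camera(n); C=cloud(c); cv2.imwrite(f"pics/{n}4.png",c["image"])
    print(n,[(np.round(d["point"],1).tolist(),round(d["score"],2)) for d in r.landmark_of("tube",c)[:3]])
    P=C[region(C,528.5,-190,25,124,137)]; print("cap",len(P),P.mean(0).round(1),np.median(P[:,2]),cv2.minEnclosingCircle(P[:,:2].astype(np.float32)))
    for z0,z1 in [(88,102),(92,102)]:
        P=C[region(C,518,-101,28,z0,z1)]
        if len(P)>4: b=cv2.minAreaRect(P[:,:2].astype(np.float32)); u,ss,v=np.linalg.svd(P[:,:2]-P[:,:2].mean(0)); print(" wing",len(P),b,np.degrees(np.arctan2(v[0,1],v[0,0])),np.percentile(P[:,2],[50,95]))
E
```

```text
[ 528.3 -189.9  169.9] [-1.799e+02 -1.000e-01  9.700e+01] [-0.41 -0.02  1.43  0.    1.73 -0.53] 79.12309496176736
side [([527.5, -192.7, 10.9], 0.68), ([644.6, 267.1, 0.8], 0.65)]
cap 206 [ 526.9 -189.9  128.6] 128.6311915838208 ((528.3587036132812, -189.5974884033203), 16.740148544311523)
 wing 99 ((515.5279541015625, -101.11708068847656), (42.68410873413086, 10.220601081848145), 64.55389404296875) 65.37768438035494 [94.38423937 96.7439103 ]
 wing 83 ((515.5379028320312, -101.12049865722656), (42.645023345947266, 10.105159759521484), 63.45802688598633) -114.88512030787469 [94.59032192 96.78533336]
wrist [([531.1, -185.4, 13.5], 0.84)]
cap 1993 [ 528.7 -189.3  130.3] 130.41613869457416 ((529.0245971679688, -190.14244079589844), 15.925308227539062)
 wing 995 ((517.3411865234375, -101.24047088623047), (41.84757995605469, 10.268776893615723), 65.3232192993164) -114.6351412626535 [96.23330902 97.59203949]
 wing 985 ((517.331298828125, -101.23591613769531), (41.84757995605469, 10.246906280517578), 65.3232192993164) -114.6693385697027 [96.24162463 97.59747966]
```

View pics/wrist4.png

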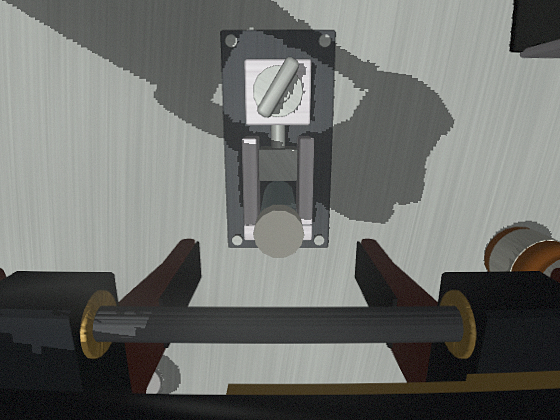

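The wrist view shows the tube standing in the pocket, cap at px (278,230), top at 130.4 mm = 12 + 118. The wing is at px (278,88), centre (517.3, -101.2), top 96.2, direction 65.35°. That gives a joint value of about 2.12 rad, so seating needs about 165° clockwise. The last joint's range forces one regrip.

Emit:
{"fn": "servo_tool", "kwargs": {"moves": [{"grip":0.9,"linear":[1.5,0,0],"dr":[0,0,0]},{"grip":0.9,"linear":[2.5,0,0],"dr":[0,0,0]},{"grip":0.9,"linear":[3.0,0,0],"dr":[0,0,0]},{"grip":0.9,"linear":[1.95,0,0],"dr":[0,0,0]},{"grip":0.9,"linear":[0,0,0],"dr":[0,0,7.9]},{"grip":0.8,"linear":[0,0,0],"dr":[0,0,7.9]},{"grip":0.7,"linear":[0,0,0],"dr":[0,0,7.9]},{"grip":0.7,"linear":[0,0,0],"dr":[0,0,7.9]}]}}

```text
clock: 16.75
position: [517.5, -100.0, 171.2]
orientation: [-3.141, -0.0, 1.137]
wrist_force: [-0.5, -0.0, 0.6]
width: 62.2
grasp_force: 0.0
```

Emit:
{"fn": "servo_tool", "kwargs": {"moves": [{"grip":0.6,"linear":[0,0,1],"dr":[0,0,0]},{"grip":0.6,"linear":[0,0,1.8],"dr":[0,0,0]},{"grip":0.6,"linear":[0,0,2],"dr":[0,0,0]},{"grip":0.6,"linear":[0,0,2],"dr":[0,0,0]},{"grip":0.6,"linear":[0,0,1],"dr":[0,0,0]},{"grip":0.6,"linear":[0,0,0.4],"dr":[0,0,0]},{"grip":0.6,"linear":[0,0,0],"dr":[0,0,0]},{"grip":0.6,"linear":[0,0,0],"dr":[0,0,0]}]}}

```text
clock: 17.55
position: [518.3, -101.2, 90.2]
orientation: [3.14, -0.0, 1.143]
wrist_force: [0.5, 0.7, 0.2]
width: 52.5
grasp_force: 0.0
```

```bash
python3 - <<'E'
from m import *
s=r.get_state(); print(s["position"].round(1),np.degrees(s["orientation"]).round(1),np.degrees(s["q"]).round(1),s["width"])
c=r.read_camera("wrist"); C=cloud(c); cv2.imwrite("pics/wrist5.png",c["image"])
P=C[region(C,517.4,-101,28,92,102)]
if len(P)>4: print(len(P),P.mean(0),cv2.minAreaRect(P[:,:2].astype(np.float32)))
E
```

```text
[ 518.3 -101.2   90.2] [179.9  -0.   65.5] [-14.7  -5.1  94.3   0.   90.8   9.8] 52.47508601123682
1776 [517.06656075 -99.39740288  96.24129646] ((517.3076171875, -100.92066192626953), (39.55123519897461, 54.1981201171875), 89.93669891357422)
```

View pics/wrist5.png

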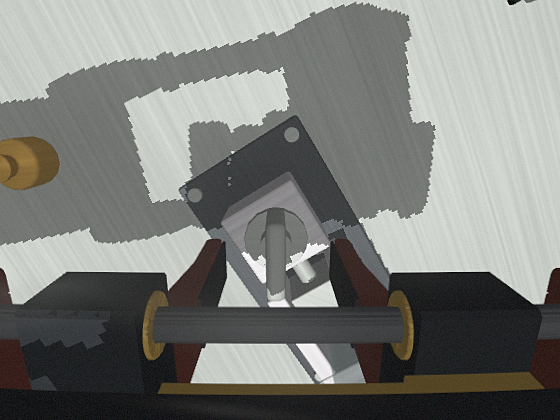

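The wing is at px (276,255), between the fingers at x 215 and 340 and aligned with them. I'll descend the last 22 mm and close gently.

Emit:
{"fn": "servo_tool", "kwargs": {"moves": [{"grip":0.5,"linear":[0,-0.05,0.6],"dr":[0,0,0]},{"grip":0.5,"linear":[0,0,0.8],"dr":[0,0,0]},{"grip":0.4,"linear":[0,0,0.6],"dr":[0,0,0]},{"grip":0.3,"linear":[0,0,0.2],"dr":[0,0,0]},{"grip":0.2,"linear":[0,0,0],"dr":[0,0,0]},{"grip":0.05,"linear":[0,0,0],"dr":[0,0,0]},{"grip":0,"linear":[0,0,0],"dr":[0,0,0]},{"grip":0,"linear":[0,0,0],"dr":[0,0,0]}], "newtons": 30}}

```text
clock: 18.4
position: [517.2, -101.0, 67.1]
orientation: [-3.141, 0.0, 1.142]
wrist_force: [-1.7, 0.7, -1.8]
width: 16.6
grasp_force: 30.0
```

Emit:
{"fn": "servo_tool", "kwargs": {"moves": [{"grip":0,"linear":[0,0,0],"dr":[0,0,0]},{"grip":0,"linear":[0,0,0],"dr":[0,0,0]},{"grip":0,"linear":[0,0,0],"dr":[0,0,0]},{"grip":0,"linear":[0,0,0],"dr":[0,0,0]},{"grip":0,"linear":[0,0,0],"dr":[0,0,2]},{"grip":0,"linear":[0,0,0.01],"dr":[0,0,4]},{"grip":0,"linear":[0,0,0.01],"dr":[0,0,4]},{"grip":0,"linear":[0,0,0],"dr":[0,0,0]}]}}

```text
clock: 19.2
position: [517.2, -101.0, 66.9]
orientation: [-3.141, 0.0, 0.967]
wrist_force: [-1.8, 0.7, -2.1]
width: 16.6
grasp_force: 30.0
```

Emit:
{"fn": "servo_tool", "kwargs": {"moves": [{"grip":0,"linear":[0,0,0.02],"dr":[0,0,5]},{"grip":0,"linear":[0,0,0.02],"dr":[0,0,8]},{"grip":0,"linear":[0,0,0.02],"dr":[0,0,8]},{"grip":0,"linear":[0,0,0.02],"dr":[0,0,8]},{"grip":0,"linear":[0,0,0.02],"dr":[0,0,8]},{"grip":0,"linear":[0,0,0.02],"dr":[0,0,5]},{"grip":0,"linear":[0,0,0],"dr":[0,0,0]},{"grip":0,"linear":[0,0,0],"dr":[0,0,0]}]}}

```text
clock: 20.0
position: [517.3, -101.1, 65.8]
orientation: [3.141, 0.0, 0.238]
wrist_force: [-1.2, -0.2, -2.3]
width: 16.6
grasp_force: 30.0
```

```bash
python3 - <<'E'
from m import *
s=r.get_state(); print(s["position"].round(1),np.degrees(s["orientation"]).round(1),np.degrees(s["q"]).round(1),s["width"],s["moment"].round(2))
c=r.read_camera("side"); w=r.read_camera("wrist")
a=cv2.resize(c["image"][160:310,210:360],(500,500),interpolation=2)
C=cloud(w); P=C[region(C,517.4,-101,60,30,57)]
a2=cv2.resize(w["image"][180:330,180:380],(300,225)); b=np.zeros((500,800,3),np.uint8); b[:,:500]=a; b[:225,500:]=a2
cv2.imwrite("pics/t6.png",b)
E
```

```text
[ 517.3 -101.1   65.8] [180.    0.   13.6] [-14.7  -4.5  96.2  -0.   88.3  61.6] 16.561486275845724 [-0.09  0.39 -0.  ]
```

View pics/t6.png

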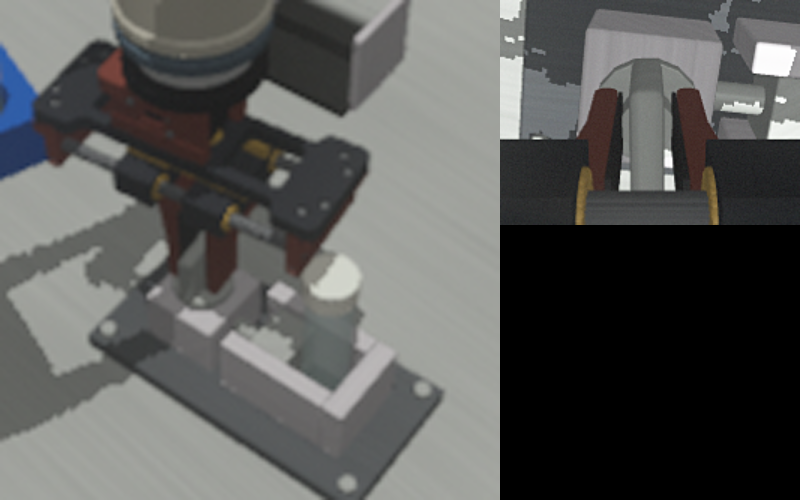

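The wing has turned with the tool and lies parallel to the fingers. The tube is upright in the pocket at crop px (330,300), with the gripper body passing above its cap. I'll turn on, then regrip half a turn back.

Emit:
{"fn": "servo_tool", "kwargs": {"moves": [{"grip":0,"linear":[0,0,0.02],"dr":[0,0,5]},{"grip":0,"linear":[0,0,0.02],"dr":[0,0,8]},{"grip":0,"linear":[0,0,0.02],"dr":[0,0,8]},{"grip":0,"linear":[0,0,0.02],"dr":[0,0,8]},{"grip":0,"linear":[0,0,0.02],"dr":[0,0,8]},{"grip":0,"linear":[0,0,0.02],"dr":[0,0,8]},{"grip":0,"linear":[0,0,0.02],"dr":[0,0,8]},{"grip":0,"linear":[0,0,0.01],"dr":[0,0,5]}]}}

```text
clock: 20.9
position: [517.2, -101.3, 64.3]
orientation: [3.141, -0.0, -0.781]
wrist_force: [-1.0, -1.3, -2.1]
width: 16.5
grasp_force: 30.0
```

Emit:
{"fn": "servo_tool", "kwargs": {"moves": [{"grip":0,"linear":[0,0,0],"dr":[0,0,0]},{"grip":0,"linear":[0,0,0],"dr":[0,0,0]},{"grip":0.3,"linear":[0,0,0],"dr":[0,0,0]},{"grip":0.4,"linear":[0,0,0],"dr":[0,0,0]},{"grip":0.55,"linear":[0,0,0],"dr":[0,0,0]},{"grip":0.55,"linear":[0,0,-1],"dr":[0,0,0]},{"grip":0.55,"linear":[0,0,-2],"dr":[0,0,0]},{"grip":0.55,"linear":[0,0,-2.5],"dr":[0,0,0]}]}}

```text
clock: 21.7
position: [516.9, -100.8, 119.8]
orientation: [3.141, 0.001, -0.778]
wrist_force: [0.1, -0.5, -0.5]
width: 48.2
grasp_force: 0.0
```

Emit:
{"fn": "servo_tool", "kwargs": {"moves": [{"grip":0.55,"linear":[0,0,-0.5],"dr":[0,0,-8]},{"grip":0.55,"linear":[0,0,0],"dr":[0,0,-8]},{"grip":0.55,"linear":[0,0,0],"dr":[0,0,-8]},{"grip":0.55,"linear":[0,0,0],"dr":[0,0,-8]},{"grip":0.55,"linear":[0,0,0],"dr":[0,0,-8]},{"grip":0.55,"linear":[0,0,0],"dr":[0,0,-8]},{"grip":0.55,"linear":[0,0,0],"dr":[0,0,-8]},{"grip":0.55,"linear":[0,0,0],"dr":[0,0,-8]}]}}

```text
clock: 22.5
position: [517.7, -101.0, 125.5]
orientation: [3.141, -0.001, 0.345]
wrist_force: [0.9, -0.0, -0.1]
width: 48.4
grasp_force: 0.0
```

Emit:
{"fn": "servo_tool", "kwargs": {"moves": [{"grip":0.55,"linear":[0,0,0],"dr":[0,0,-8]},{"grip":0.55,"linear":[0,0,0],"dr":[0,0,-8]},{"grip":0.55,"linear":[0,0,0],"dr":[0,0,-8]},{"grip":0.55,"linear":[0,0,0],"dr":[0,0,-8]},{"grip":0.55,"linear":[0,0,0],"dr":[0,0,-8]},{"grip":0.55,"linear":[0,0,0],"dr":[0,0,-8]},{"grip":0.55,"linear":[0,0,0],"dr":[0,0,-8]},{"grip":0.55,"linear":[0,0,0],"dr":[0,0,-8]}]}}

```text
clock: 23.3
position: [517.7, -101.0, 125.5]
orientation: [3.14, 0.0, 1.462]
wrist_force: [0.3, -1.0, -0.8]
width: 48.3
grasp_force: 0.0
```

Emit:
{"fn": "servo_tool", "kwargs": {"moves": [{"grip":0.55,"linear":[0,0,0],"dr":[0,0,-8]},{"grip":0.55,"linear":[0,0,0],"dr":[0,0,-8]},{"grip":0.55,"linear":[0,0,0],"dr":[0,0,-8]},{"grip":0.55,"linear":[0,0,0],"dr":[0,0,-8]},{"grip":0.55,"linear":[0,0,0],"dr":[0,0,-8]},{"grip":0.55,"linear":[0,0,0],"dr":[0,0,-8]},{"grip":0.55,"linear":[0,0,0],"dr":[0,0,-4]},{"grip":0.55,"linear":[0,0,0],"dr":[0,0,0]}]}}

```text
clock: 24.1
position: [517.6, -101.0, 125.4]
orientation: [3.141, 0.001, 2.364]
wrist_force: [-0.9, 0.8, 0.4]
width: 48.4
grasp_force: 0.0
```

```bash
python3 - <<'E'
from m import *
s=r.get_state(); print(s["position"].round(1),np.degrees(s["orientation"]).round(1),np.degrees(s["q"]).round(1),s["width"])
for n in ["wrist","side"]:
    c=r.read_camera(n); C=cloud(c); cv2.imwrite(f"pics/{n}7.png",c["image"])
    P=C[region(C,517.4,-101,24,84,98)]; b=cv2.minAreaRect(P[:,:2].astype(np.float32)); u,ss,v=np.linalg.svd(P[:,:2]-P[:,:2].mean(0)); print(n," wing",len(P),b,np.degrees(np.arctan2(v[0,1],v[0,0])),np.percentile(P[:,2],[5,50,95]))
    P=C[region(C,528.5,-190,25,124,137)]; 
    if len(P): print("cap",len(P),P.mean(0).round(1),np.median(P[:,2]),cv2.minEnclosingCircle(P[:,:2].astype(np.float32)))
E
```

```text
[ 517.6 -101.   125.4] [1.800e+02 1.000e-01 1.355e+02] [-14.7  -5.9  91.5   0.   94.4 -60.2] 48.40085987864734
wrist  wing 1087 ((516.8711547851562, -101.3544921875), (9.690722465515137, 41.88748550415039), 45.6317138671875) -44.029349847785646 [90.66274472 93.39210938 94.69808564]
cap 143 [ 537.4 -178.6  128.7] 129.6678751809909 ((537.6405029296875, -178.94064331054688), 5.008242130279541)
side  wing 86 ((514.7686157226562, -100.56258392333984), (9.695674896240234, 41.020225524902344), 44.49464797973633) -45.36154019699625 [84.45128745 90.21402952 92.94564576]
cap 212 [ 526.9 -189.8  128.5] 128.61639626233 ((527.9696044921875, -189.37831115722656), 16.20438575744629)
```

View pics/wrist7.png

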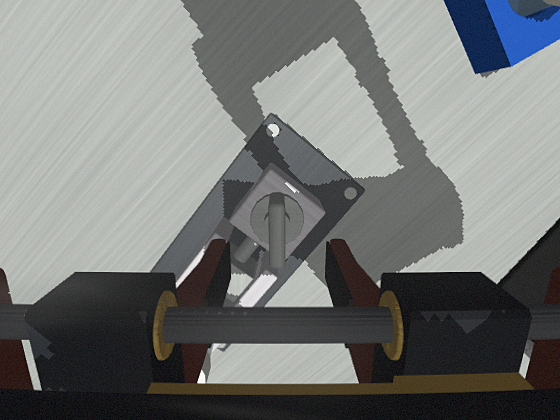

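The wrist view shows the wing at px (276,225), aligned with the fingers again, and the tube is still in place. By wing angle about 55° remain, and the wing's height agrees. I'll regrip and turn home.

Emit:
{"fn": "servo_tool", "kwargs": {"moves": [{"grip":0.55,"linear":[0,-0.04,1],"dr":[0,0,0]},{"grip":0.55,"linear":[0,0,1.6],"dr":[0,0,0]},{"grip":0.55,"linear":[0,0,1.6],"dr":[0,0,0]},{"grip":0.5,"linear":[0,0,1.2],"dr":[0,0,0]},{"grip":0.4,"linear":[0,0,0.6],"dr":[0,0,0]},{"grip":0.3,"linear":[0,0,0],"dr":[0,0,0]},{"grip":0.15,"linear":[0,0,0],"dr":[0,0,0]},{"grip":0,"linear":[0,0,0],"dr":[0,0,0]}]}}

```text
clock: 25.0
position: [517.4, -101.5, 65.2]
orientation: [3.141, 0.001, 2.363]
wrist_force: [0.0, 0.5, -0.4]
width: 16.6
grasp_force: 30.0
```

Emit:
{"fn": "servo_tool", "kwargs": {"moves": [{"grip":0,"linear":[0,0,0],"dr":[0,0,0]},{"grip":0,"linear":[0,0,0],"dr":[0,0,0]},{"grip":0,"linear":[0,0,0.01],"dr":[0,0,4]},{"grip":0,"linear":[0,0,0.02],"dr":[0,0,8]},{"grip":0,"linear":[0,0,0.02],"dr":[0,0,8]},{"grip":0,"linear":[0,0,0.02],"dr":[0,0,8]},{"grip":0,"linear":[0,0,0.02],"dr":[0,0,8]},{"grip":0,"linear":[0,0,0.01],"dr":[0,0,6]}]}}

```text
clock: 25.8
position: [517.1, -101.6, 64.0]
orientation: [3.141, 0.001, 1.625]
wrist_force: [-2.0, -1.0, 2.2]
width: 16.5
grasp_force: 30.0
```

Emit:
{"fn": "servo_tool", "kwargs": {"moves": [{"grip":0,"linear":[0,0,0.01],"dr":[0,0,4]},{"grip":0,"linear":[0,0,0.01],"dr":[0,0,4]},{"grip":0,"linear":[0,0,0.01],"dr":[0,0,2]},{"grip":0,"linear":[0,0,0],"dr":[0,0,2]},{"grip":0,"linear":[0,0,0],"dr":[0,0,1]},{"grip":0,"linear":[0,0,0],"dr":[0,0,1]},{"grip":0,"linear":[0,0,0],"dr":[0,0,0]},{"grip":0,"linear":[0,0,0],"dr":[0,0,0]}]}}

```text
clock: 26.6
position: [517.1, -101.6, 63.5]
orientation: [3.141, 0.001, 1.386]
wrist_force: [-2.7, -2.7, 4.8]
width: 16.0
grasp_force: 30.0
```

```bash
python3 - <<'E'
from m import *
s=r.get_state(); print(s["position"].round(1),np.degrees(s["orientation"]).round(1),np.degrees(s["q"]).round(1),s["width"],s["moment"].round(2),s["wrist_force"].round(1))
E
```

```text
[ 517.1 -101.6   63.5] [180.    0.   79.4] [-14.8  -4.5  96.4  -0.   88.   -4.2] 15.965474800589016 [-0.42  0.72  0.06] [-2.7 -2.7  4.8]
```

Emit:
{"fn": "servo_tool", "kwargs": {"moves": [{"grip":0,"linear":[0,0,0],"dr":[0,0,1]},{"grip":0,"linear":[0,0,0],"dr":[0,0,1]},{"grip":0,"linear":[0,0,0],"dr":[0,0,1]},{"grip":0,"linear":[0,0,0],"dr":[0,0,1]},{"grip":0,"linear":[0,0,0],"dr":[0,0,1]},{"grip":0,"linear":[0,0,0],"dr":[0,0,1]},{"grip":0,"linear":[0,0,0],"dr":[0,0,0]},{"grip":0,"linear":[0,0,0],"dr":[0,0,0]}]}}

```text
clock: 27.4
position: [517.2, -100.8, 63.5]
orientation: [3.141, -0.001, 1.281]
wrist_force: [-3.5, 0.2, 5.7]
width: 16.2
grasp_force: 30.0
```

```bash
python3 - <<'E'
from m import *
s=r.get_state(); print(s["position"].round(1),np.degrees(s["orientation"]).round(1),s["width"],s["moment"].round(2),s["wrist_force"].round(1))
for n in ["wrist","side"]:
    c=r.read_camera(n); C=cloud(c); cv2.imwrite(f"pics/{n}8.png",c["image"])
    P=C[region(C,517.4,-101,24,88,95)]; print(n,len(P))
    if len(P)>9: b=cv2.minAreaRect(P[:,:2].astype(np.float32)); print(b)
b=np.zeros((500,800,3),np.uint8); b[:300,:400]=cv2.resize(cv2.imread("pics/wrist8.png")[180:330,180:380],(400,300),interpolation=2)
b[:,400:]=cv2.resize(cv2.imread("pics/side8.png")[190:315,220:320],(400,500),interpolation=2); cv2.imwrite("pics/t8.png",b)
E
```

```text
[ 517.2 -100.8   63.5] [ 1.80e+02 -1.00e-01  7.34e+01] 16.212237418103147 [ 0.    0.63 -0.05] [-3.5  0.2  5.7]
wrist 1936
((516.5164184570312, -95.3538589477539), (30.97768783569336, 32.014801025390625), 49.421539306640625)
side 88
((512.4345092773438, -103.33161926269531), (29.79998779296875, 33.07615661621094), 12.895367622375488)
```

View pics/t8.png

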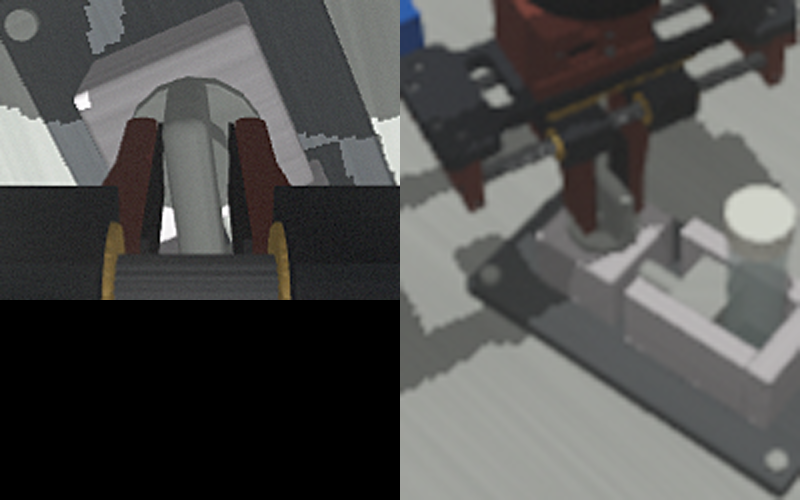

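The wrist crop shows the wing skewed about 6° against the fingers, so it no longer follows: it is on its stop. That agrees with the predicted seat at yaw ~80°. The tube is still upright with the jaw against it. Backing off 90° now.

Emit:
{"fn": "servo_tool", "kwargs": {"moves": [{"grip":0,"linear":[0,0,0],"dr":[0,0,-4]},{"grip":0,"linear":[0,0,-0.02],"dr":[0,0,-6]},{"grip":0,"linear":[0,0,-0.02],"dr":[0,0,-8]},{"grip":0,"linear":[0,0,-0.02],"dr":[0,0,-8]},{"grip":0,"linear":[0,0,-0.02],"dr":[0,0,-8]},{"grip":0,"linear":[0,0,-0.02],"dr":[0,0,-8]},{"grip":0,"linear":[0,0,-0.02],"dr":[0,0,-8]},{"grip":0,"linear":[0,0,-0.02],"dr":[0,0,-8]}]}}

```text
clock: 28.3
position: [516.9, -100.8, 64.9]
orientation: [3.141, -0.001, 2.299]
wrist_force: [-4.6, -0.2, 6.8]
width: 16.4
grasp_force: 30.0
```

Emit:
{"fn": "servo_tool", "kwargs": {"moves": [{"grip":0,"linear":[0,0,-0.02],"dr":[0,0,-8]},{"grip":0,"linear":[0,0,-0.02],"dr":[0,0,-8]},{"grip":0,"linear":[0,0,-0.02],"dr":[0,0,-8]},{"grip":0,"linear":[0,0,-0.02],"dr":[0,0,-8]},{"grip":0,"linear":[0,0,-0.02],"dr":[0,0,-6]},{"grip":0,"linear":[0,0,0],"dr":[0,0,-1]},{"grip":0,"linear":[0,0,0],"dr":[0,0,0]},{"grip":0,"linear":[0,0,0],"dr":[0,0,0]}]}}

```text
clock: 29.1
position: [516.8, -101.1, 66.0]
orientation: [3.141, -0.001, 2.974]
wrist_force: [-4.8, 0.7, 6.8]
width: 15.9
grasp_force: 30.0
```

```bash
python3 - <<'E'
from m import *
s=r.get_state(); print(s["position"].round(1),np.degrees(s["orientation"]).round(1),s["width"],s["grasp_force"],s["moment"].round(2),s["wrist_force"].round(1))
for n in ["wrist","side"]:
    c=r.read_camera(n); C=cloud(c); cv2.imwrite(f"pics/{n}9.png",c["image"])
    P=C[region(C,528.5,-190,25,124,137)]; 
    if len(P): print("cap",len(P),P.mean(0).round(1),np.median(P[:,2]),cv2.minEnclosingCircle(P[:,:2].astype(np.float32)))
b=np.zeros((500,800,3),np.uint8); b[:300,:400]=cv2.resize(cv2.imread("pics/wrist9.png")[180:330,180:380],(400,300),interpolation=2)
b[:,400:]=cv2.resize(cv2.imread("pics/side9.png")[190:315,220:320],(400,500),interpolation=2); cv2.imwrite("pics/t9.png",b)
E
```

```text
[ 516.8 -101.1   66. ] [180.   -0.  170.4] 15.869489696161404 30.00213861465454 [-0.09  0.94 -0.03] [-4.8  0.7  6.8]
cap 1760 [ 519.9 -183.5  128.7] 129.70973457934338 ((521.2693481445312, -185.2039794921875), 12.176801681518555)
cap 216 [ 526.7 -191.2  128.5] 128.58154786052017 ((527.8491821289062, -190.7745819091797), 16.626976013183594)
```

View pics/t9.png

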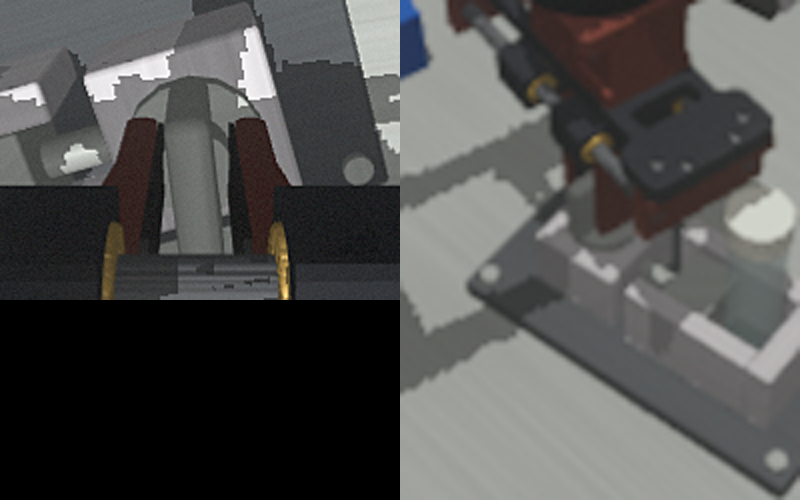

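```bash
python3 - <<'E'
from m import *
s=r.get_state(); yaw=s["orientation"][2]; p=s["position"]
c=r.read_camera("wrist"); C=cloud(c)
d=C[...,:2]-p[:2]; tx=d@[np.cos(yaw),np.sin(yaw)]; ty=d@[np.sin(yaw),-np.cos(yaw)]
m=(np.abs(tx)<26)&(np.abs(ty)<8.5)&(C[...,2]>91)&(C[...,2]<98)
P=np.c_[tx[m],ty[m]]; print(m.sum(),np.median(C[...,2][m]),P.min(0),P.max(0))
for lo in np.arange(np.floor(P[:,0].min()),P[:,0].max(),4):
    q=P[(P[:,0]>=lo)&(P[:,0]<lo+4)]
    if len(q)>5: print(lo,len(q),np.percentile(q[:,1],[3,50,97]).round(1))
k=np.polyfit(P[:,0],P[:,1],1); print("skew deg",np.degrees(np.arctan(k[0])))
print("wing yaw", np.degrees(yaw-np.arctan(k[0])))
E
```

```text
1657 94.29038752234456 [-11.41577432  -8.4373413 ] [20.65720401  8.41914361]
-12.0 137 [-7.9  0.9  7.8]
-8.0 207 [-8.3  0.5  8. ]
-4.0 206 [-7.8  0.1  4.9]
0.0 200 [-5.6 -0.4  4.4]
4.0 220 [-8.3 -0.8  8. ]
8.0 225 [-6.3 -0.8  8. ]
12.0 212 [-6.3 -1.6  3. ]
16.0 227 [-6.3 -2.   2.3]
20.0 23 [-4.7 -0.8  0.9]
skew deg -5.560526010684839
wing yaw 175.9541225786204
```

The wing's measured yaw of ~176° gives a joint value of about 3.33 rad. Adding the 97° backed off gives about 5.02, so the screw was seated. The tube stands in the pocket and the wing is held at 30 N, so I'll hand in.

```bash
python3 -c "
from plant import r
print(r.finish_job())"
```

```text
the job is handed in; nothing more can be done
None
```

The job is handed in, with no verdict returned: the tube stands upright and free in the clamp pocket, and the thumbscrew was turned to its stop, backed off to about 3.33 rad (3.08 to 3.78 allowed), and is held at 30 N.

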